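Slide the stray reagent jars back into their own stalls

ROBOT

A 6-joint arm with a two-finger parallel gripper is mounted at the origin on the work surface. World frame = base frame: x ahead of the robot, y to its left, z up, the work surface at z = 0. Lengths are in m, angles in rad, forces in N, time in s.
With the tool pointing down it reaches from about 0.35 to 0.8 m from the base axis. Payload 7.3 kg.
Tool frame: the origin (TCP) lies midway between the tips of the shut fingers; the grasp point (between the pads) lies manip.hold_point_z behind it (manip.hold_point_z is the distance from the TCP to the grasp point, in m); z points along the fingers, y is the direction in which the jaws open and shut (so a half turn about z gives the same grasp; the last joint's range is limited). The gripper opens to 85 mm and grips with 20 to 120 N. Pads are 22 mm wide; open, the fingers measure 114 mm over their backs; the gripper's body (76 mm by 85 mm) begins 54 mm behind the grasp point. The pads swing forward as they close: fully open they stand 13 mm farther back than shut.
Start: joints at [-1.274, 0.342, 1.524, -0, 1.275, -0.146], TCP at [0.225, -0.474, 0.231] pointing down, gripper open.
Joint ranges: [-2.53, 2.53], [-0.77, 2.02], [0.04, 2.7], [-1, 4.14], [0.28, 2.66], [-3.11, 3.11]. Speed limits (rad/s): [2.57, 2.57, 3.14, 3.14, 3.14, 3.14].

INTERFACE

Orientations are given as a 3x3 rotation matrix whose columns are the frame's x, y, z axes.
In Python, from workcell import telemetry, imaging, close_job, manip gives the robot as it stands.
- The arm moves only by the shell command python3 -m handwheel 'ROWS' [FORCE]. ROWS is JSON, one flat list of numbers, 7 for each row, row after row: the shift along the tool's x, y, z in units of 0.2 m (1.0 is 0.2 m), then the turn, a rotation vector about the tool's x, y, z in units of 0.12 rad (1.0 is 0.12 rad), then the closure, from -1 (fully open) to 1 (shut), so that 0 is half open. In form: [dx, dy, dz, ax, ay, az, hand, dx, dy, dz, ax, ay, az, hand, ...]. A call has 1 to 20 rows; each row shifts and turns the pose as measured when the row begins, along the tool's axes as they then stand; what a row does not reach is not made up. A row lasts 1/8 s, in which the tool goes at most 62.5 mm and 10.7 degrees, less where a joint would pass 70% of its speed; a pose out of reach is approached as far as the arm can. A call with a number of a shift or a turn outside -1 to 1 is refused whole. A call with a gripper value outside its range is refused whole. The fingers move at their own pace and stop on an object; FORCE is the grip in N (left out, the last holds). Time passes only in rows, so rows that do not move let the fingers close. It gives the time, the measured TCP pose, the force and the opening at its end, in the units of the state.
- telemetry.state(): the state, without advancing time (a new reading comes with each control period).
- imaging.read_camera(name): name is "scene" or "top" or "wrist"; returns the picture (420x560x3 uint8, red, green, blue); there is no depth.
- imaging.calibration(name): a dict with "fx", "fy", "cx", "cy" (pixels), "xyz" and "attitude" of the camera in the world. Camera axes: x right, y down, z forward; pixel columns grow to the right and rows downward; lengths in m; the calibration is good to about 2 mm. A picture is of the moment at which its call begins: read the wrist's pose just before it. calibration takes no time and is no camera call; for the wrist camera it gives the pose at the moment of the call.
- close_job(): hands the job in, once; it reports no verdict.
Trained networks look in the newest picture that a camera, given by its name, has taken for a name from the list of things; names that differ only in an ending like _2 or _b are one class to them, and where a whole thing is asked for, a point or a joint stands for the part that bears it (a point fixed in the world has none). Each returns a list of dicts, best first, with "score" (0 to 1); they miss things now and then, are a little off and sometimes report something else, mostly with a low value. They report only what shows in the picture. A call takes as long as a camera call. They do not tell look-alikes from the thing itself.
- imaging.search_frame(camera, thing): "at" ([row, column] in pixels, amid what is visible of it).
The state is a dict: "t": time; "q": joint angles; "joint_velocities": joint speeds; "tau": joint torques, N m; "tool_pos": TCP position; "eef_rot": TCP orientation; "ft_force": force on the tool from outside, world axes, zero at the start; "ft_torque": the same for the moment, N m; "grip_width": finger opening in m.
Only numpy, scipy, OpenCV 4.12 (cv2) and the standard library are available. Lean on these libraries where they do the work, as an engineer would, in place of code of your own. Each camera call takes 0.05 s, during which the arm holds its last target. There are 200 camera calls.

TASK

Two of the squat amber jars, the round one and the square one, have been left out on the bench. Slide each along the bench, without lifting or tipping it, fully home into its own stall of the wooden rack, the one whose black picture plaque shows that jar's outline. Leave the six-sided jar, the burner, the beaker and the tall bottle where they stand.

Things in the scene. Friction and masses are not known exactly. Their poses are not given: they have to be found in the camera images.
- jar_round: The round jar, 92 mm diameter. Amber, paper band, black lid; 0.35 to 0.7 kg, 75 mm tall (lid, 88 mm wide or more, from 56 mm up): too wide for most grippers. Stands upright, slides on the bench. Origin: centre of its underside, z up.
- jar_square: The square jar, 90 x 90 mm (sides along its x and y axes). Amber, paper band, black lid; 0.35 to 0.7 kg, 75 mm tall (lid, 88 mm wide or more, from 56 mm up): too wide for most grippers. Stands upright, slides on the bench. Origin: centre of its underside, z up.
- jar_hex: The six-sided jar, 90 mm across flats, 104 mm across corners, 75 mm tall, amber with black lid, already home in its own stall: leave it. Origin: centre of its underside.
- rack: Back ledge of the wooden rack, fixed: 80 mm deep (x 49 to 129 mm), 372 mm long (y), 22 mm high, with a white plaque, 70 x 90 mm, behind each stall. Origin: on the bench at the home point of the middle stall. The three stalls stand side by side against it, 124 mm apart (y = -124, 0, 124 mm), in any order.
- stall_round: The round jar's stall. Fixed, open in front (-x) and on top, no floor. Bay 104 mm wide (y); side walls 10 mm thick, 20 mm high, front ends rounded, from x = -46 mm (mouth) to the ledge at +49 mm. Origin: on the bench, under the jar's centre when fully home; x points into the stall. Plaque behind (x = 89 mm, 24 mm up): black disc. Slanting strips across the back corners fit the jar.
- stall_square: The square jar's stall. Fixed, open in front (-x) and on top, no floor. Bay 104 mm wide (y); side walls 10 mm thick, 20 mm high, front ends rounded, from x = -46 mm (mouth) to the ledge at +49 mm. Origin: on the bench, under the jar's centre when fully home; x points into the stall. Plaque behind (x = 89 mm, 24 mm up): black square. Back corners plain.
- stall_hex: The six-sided jar's stall, occupied. Fixed, open in front (-x) and on top, no floor. Bay 104 mm wide (y); side walls 10 mm thick, 20 mm high, front ends rounded, from x = -46 mm (mouth) to the ledge at +49 mm. Origin: on the bench, under the jar's centre when fully home; x points into the stall. Plaque behind (x = 89 mm, 24 mm up): black hexagon.
- burner: Laboratory burner: grey round foot 76 mm diameter, 8 mm high at the rim, rising to 22 mm, and an upright brass tube 15 mm (collar 22 mm) in diameter, 107 mm tall in all; loose, leave it. Origin: centre of its underside.
- beaker: Open glass beaker, 72 mm diameter, 95 mm tall; loose, leave it. Origin: centre of its underside.
- bottle: Tall amber bottle, 68 mm diameter, 160 mm tall, with cap; loose, leave it. Origin: centre of its underside.
There are look-alikes about, which are no part of the job. Leave any purple look-alike of the jar_round alone. What is shaped like the stall_round but green is not meant.

How it is judged:
At the end, for the whole second after the job is handed in: The round and the square jar each stand upright and at rest on the bench in their own stall, centre within 10 mm in depth and 12 mm sideways of the stall's home point; the six-sided jar, burner, beaker and tall bottle are within 15 mm of where they began (x of jar_round in the frame of stall_round between -0.01 and 0.01 m and y of jar_round in the frame of stall_round between -0.012 and 0.012 m and height (world z) of each of jar_round, jar_square below 0.004 m and angle between each of jar_round, jar_square's own z axis and vertical below 0.05 rad and linear speed of each of jar_round, jar_square below 0.02 m/s and x of jar_square in the frame of stall_square between -0.01 and 0.01 m and y of jar_square in the frame of stall_square between -0.012 and 0.012 m and distance of each of jar_hex, burner, beaker, bottle from where it was at the start of the episode below 0.015 m); the robot touches nothing.
It fails at once if the round jar is lifted off the bench or tipped (height (world z) of jar_round above 0.02 m or angle between jar_round's own z axis and vertical above 0.3 rad).
It fails at once if the square jar is lifted off the bench or tipped (height (world z) of jar_square above 0.02 m or angle between jar_square's own z axis and vertical above 0.3 rad).
It fails at once if the six-sided jar, burner, beaker or tall bottle is shifted by more than 15 mm or tipped (distance of any of jar_hex, burner, beaker, bottle from where it was at the start of the episode above 0.015 m or angle between any of jar_hex, burner, beaker, bottle's own z axis and vertical above 0.3 rad).
It also fails if it takes over 72 s, if anything falls off the work surface, if the arm or the gripper's body presses on something with over 40 N, if the wrist force passes 120 N, or if a joint passes its speed limit or range.

## Working session

There is one attempt and no reset: what is moved stays moved. The work goes in short steps, Python scripts to look and compute and a shell command to move; the robot and the scene stay as the last step left them, time stands still between calls to the robot, and variables do not carry over. Pictures are saved under pics/ and viewed, about 8 in all and at most 12, crops included, and the job is handed in when it is done.

```bash
mkdir -p pics; cat > h.py <<'E'
import numpy as np, cv2
from workcell import telemetry, imaging, manip
def ray(cam,rc,z,cal=None):
    c=cal or imaging.calibration(cam); R=np.array(c["attitude"]); R=R if R.shape==(3,3) else None
    d=R@np.array([(rc[1]-c["cx"])/c["fx"],(rc[0]-c["cy"])/c["fy"],1.]); o=np.array(c["xyz"])
    return o+d*(z-o[2])/d[2]
def proj(cam,p):
    c=imaging.calibration(cam); v=np.array(c["attitude"]).T@(np.array(p)-c["xyz"])
    return [c["cy"]+c["fy"]*v[1]/v[2], c["cx"]+c["fx"]*v[0]/v[2]]
E
python3 - <<'E'
from h import *
s=telemetry.state(); print(s["t"],s["tool_pos"],np.round(s["eef_rot"],3).tolist(),s["grip_width"],manip.hold_point_z)
for n in["top","scene"]:
    im=imaging.read_camera(n); cv2.imwrite(f"pics/{n}0.png",im[:,:,::-1]); print(n,imaging.calibration(n))
Z=dict(jar_round=.06,jar_square=.06,jar_hex=.06,stall_round=.01,stall_square=.01,stall_hex=.01,rack=.02,burner=.05,beaker=.05,bottle=.08)
for n in Z:
    for r in imaging.search_frame("top",n)[:4]: print(n,np.round(r["at"]),round(r["score"],2),np.round(ray("top",r["at"],Z[n]),3))
E
```

```text
0.0 [ 0.22482893 -0.47397895  0.23061617] [[0.904, 0.428, -0.0], [0.428, -0.904, 0.001], [0.0, -0.002, -1.0]] 0.08533747113907417 0.0187
top {'fx': 462.94392228667533, 'fy': 462.94392228667533, 'cx': 279.82446944321896, 'cy': 207.87839521792753, 'xyz': array([0.40625109, 0.11020877, 1.34016926]), 'attitude': array([[-1.34080969e-02, -9.96530410e-01,  8.21423474e-02],
       [-9.99909868e-01,  1.33059268e-02, -1.79113126e-03],
       [ 6.91936704e-04, -8.21589594e-02, -9.96618998e-01]])}
scene {'fx': 386.7314227101233, 'fy': 386.7314227101233, 'cx': 278.15694924645874, 'cy': 211.37374613721633, 'xyz': array([ 1.37039992, -0.21937294,  0.75546127]), 'attitude': array([[ 0.37025134,  0.57095453, -0.73275158],
       [ 0.92891359, -0.23247918,  0.28822383],
       [-0.00578678, -0.78737815, -0.61644315]])}
jar_round [265. 416.] 0.89 [ 0.349 -0.263  0.06 ]
jar_round [221. 411.] 0.78 [ 0.471 -0.255  0.06 ]
jar_square [221. 229.] 0.78 [0.477 0.249 0.06 ]
jar_hex [154. 309.] 0.74 [0.661 0.024 0.06 ]
jar_hex [127. 291.] 0.66 [0.741 0.073 0.06 ]
stall_round [129. 269.] 0.95 [0.747 0.137 0.01 ]
stall_round [232. 133.] 0.82 [0.453 0.53  0.01 ]
stall_square [126. 355.] 0.72 [ 0.752 -0.116  0.01 ]
stall_hex [129. 305.] 0.96 [0.745 0.031 0.01 ]
rack [125. 291.] 0.64 [0.757 0.073 0.02 ]
burner [261. 331.] 0.82 [ 0.362 -0.032  0.05 ]
beaker [164. 439.] 0.95 [ 0.63  -0.342  0.05 ]
bottle [174. 203.] 0.9 [0.608 0.317 0.08 ]
```

```bash
python3 - <<'E'
import cv2
a=cv2.imread("pics/top0.png")[60:320,100:500]; cv2.imwrite("pics/v1.png",cv2.resize(a,(800,520),interpolation=cv2.INTER_CUBIC))
E
```

```text
(no output)
```

View pics/v1.png

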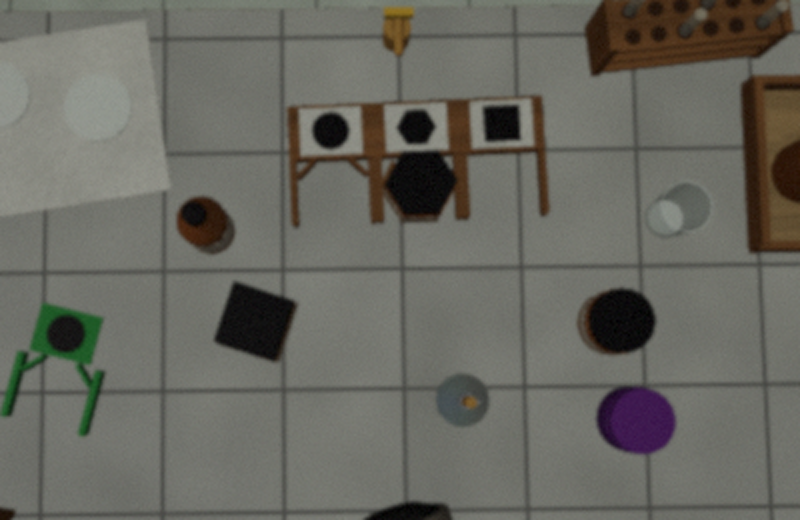

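View pics/scene0.png

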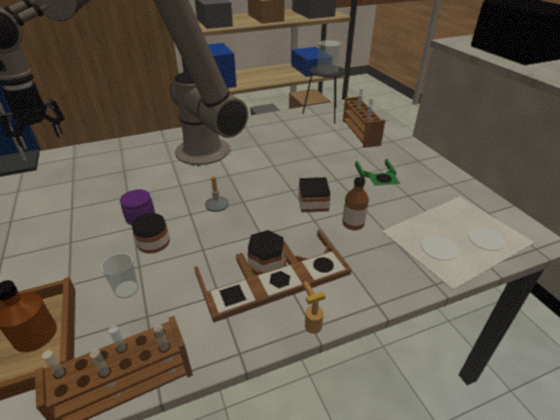

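The round jar meant is the black-lidded amber one at top (220,410). The purple one at (265,416) is the look-alike. The square jar is at (221,229). The round stall is the wooden left one, with its plaque at (125,265); the green one at (232,133) is the look-alike. The hex stall is in the middle and occupied, and the square stall is on the right, with its plaque at (121,351). So the jars have to cross. Next I'll measure more precisely.

```bash
python3 - <<'E'
from h import *
im=cv2.imread("pics/top0.png"); dark=(im.max(2)<50).astype(np.uint8)
def blob(rc):
    n,l,st,ce=cv2.connectedComponentsWithStats(dark); k=l[rc]; 
    return (l==k).astype(np.uint8),st[k],ce[k]
def hull(rc,z):
    m,st,ce=blob(rc); c=cv2.findContours(m,0,1)[0]; c=max(c,key=len)[:,0]
    P=np.array([ray("top",(p[1],p[0]),z)[:2] for p in c])*1000
    return P.astype(np.float32)
for n,rc,z in [("round",(220,410),.075),("square",(221,228),.075),("hex",(152,310),.075)]:
    P=hull(rc,z); print(n,cv2.minEnclosingCircle(P),cv2.minAreaRect(P))
pl=[]
for n,rc in [("pr",(125,265)),("ph",(123,308)),("ps",(121,351))]:
    m,st,ce=blob(rc); w=ray("top",ce[::-1],.024)[:2]; pl.append(w); print(n,st,w.round(4))
d=pl[0]-pl[2]; y=d/np.linalg.norm(d); x=np.array([y[1],-y[0]])
print("span",np.linalg.norm(d),"x axis",x,np.degrees(np.arctan2(x[1],x[0])))
mid=np.mean(pl,0)
for n,k in[("round",.124),("hex",0),("square",-.124)]: print(n,mid-.089*x+k*y)
for rc in[(172.5,248),(170.5,288.5),(168.5,331),(166.5,372.5)]: w=ray("top",rc,.02)[:2]-(mid-.089*x); print("wall end in rack frame",w@x,w@y)
for n,rc,z in[("burnerfoot",(260,331),.008),("bottlecap",(167,197),.16)]: print(n,ray("top",rc,z))
E
```

```text
round ((472.2251281738281, -247.94374084472656), 45.800193786621094) ((472.59698486328125, -247.88217163085938), (88.10089111328125, 82.20558166503906), 89.23278045654297)
square ((477.94134521484375, 252.85488891601562), 57.90812683105469) ((477.5254211425781, 252.04458618164062), (89.50920104980469, 85.03726196289062), 71.45834350585938)
hex ((666.3355102539062, 21.712732315063477), 50.60525131225586) ((666.5484619140625, 22.83536148071289), (86.86709594726562, 100.3947525024414), 62.587764739990234)
pr [257 117  17  17 224] [0.7565 0.1479]
ph [299 116  18  16 208] [0.7603 0.0239]
ps [342 113  18  17 269] [ 0.7639 -0.1004]
span 0.24839409461542405 x axis [0.99954655 0.0301112 ] 1.7255056452146555
round [0.66752294 0.14505339]
hex [0.67125673 0.02110962]
square [ 0.67499052 -0.10283415]
wall end in rack frame -0.04741598614619706 0.17849067885639866
wall end in rack frame -0.04666567455822501 0.061722879716559084
wall end in rack frame -0.04616485548278046 -0.06090154354844116
wall end in rack frame -0.045538499033016044 -0.18074902783695998
burnerfoot [ 0.36448109 -0.03658098  0.008     ]
bottlecap [0.61203568 0.32003696 0.16      ]
```

```bash
cat >> h.py <<'E'
def goto(x,y,z,yaw=None):
    "units needed (tool axes) to reach target; also turn in az units"
    s=telemetry.state(); R=np.array(s["eef_rot"]); d=R.T@(np.array([x,y,z])-s["tool_pos"])/.2
    cy=np.degrees(np.arctan2(R[1,0],R[0,0])); print("t",round(s["t"],2),"pos",np.round(s["tool_pos"],4),"yaw",round(cy,1),"shift",d.round(3),"w",round(s["grip_width"],4),"F",np.round(s["ft_force"],1))
    if yaw is not None:
        Rt=np.array([[np.cos(yaw*np.pi/180),np.sin(yaw*np.pi/180),0],[np.sin(yaw*np.pi/180),-np.cos(yaw*np.pi/180),0],[0,0,-1]])
        print("turn",(cv2.Rodrigues(R.T@Rt)[0].ravel()/.12).round(2))
E
python3 -m handwheel '[0,0,0,0,0,-1,-0.3,0,0,0,0,0,-1,-0.3,0,0,0,0,0,-1,-0.3,0,0,0,0,0,-1,-0.3,0,0,0,0,0,-1,-0.3,0,0,0,0,0,-1,-0.3,0,0,0,0,0,-1,-0.3,0,0,0,0,0,-1,-0.3]'
python3 -c "
from h import *
goto(.4616,-.332,.12,83)"
```

```text
t: 1.6
tool_pos: [0.2249, -0.4744, 0.2315]
eef_rot: [[0.137, 0.991, 0.0], [0.991, -0.137, -0.0], [-0.0, 0.0, -1.0]]
ft_force: [-1.3, -0.1, -0.7]
grip_width: 0.0556
t 1.6 pos [ 0.2249 -0.4744  0.2315] yaw 82.2 shift [0.867 1.075 0.557] w 0.0556 F [-1.3 -0.1 -0.7]
turn [ 0.    0.   -0.12]
```

```bash

python3 -m handwheel '[0.173,0.215,0.11,0,0,-0.12,-0.3,0.173,0.215,0.11,0,0,0,-0.3,0.173,0.215,0.11,0,0,0,-0.3,0.173,0.215,0.11,0,0,0,-0.3,0.173,0.215,0.11,0,0,0,-0.3,0,0,0,0,0,0,-0.3]' >/dev/null
python3 - <<'E'
from h import *
goto(.4616,-.332,.022,83)
im=imaging.read_camera("wrist"); c=imaging.calibration("wrist"); cv2.imwrite("pics/w1.png",im[:,:,::-1])
for r in imaging.search_frame("wrist","jar_round")[:3]: print(r,ray("wrist",r["at"],.06,c))
E
```

```text
t 2.35 pos [ 0.4666 -0.3279  0.1185] yaw 82.9 shift [-0.021 -0.023  0.482] w 0.0555 F [-0.  -0.7  0.1]
turn [ 0.02  0.04 -0.02]
{'at': [171.5, 82.8], 'score': 0.55} [ 0.34095104 -0.27294521  0.06      ]
```

View pics/w1.png

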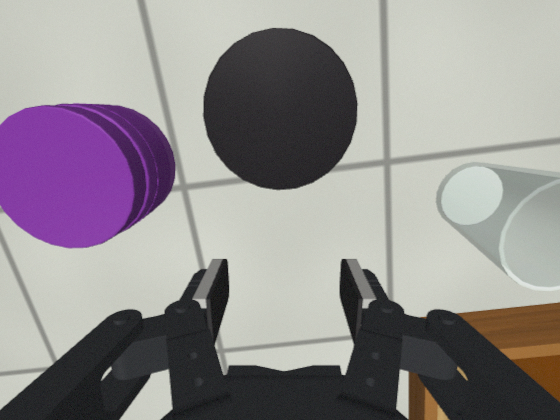

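The wrist view shows the black-lidded round jar at (109,281), straight ahead of the fingers. The purple one is clear to the left and the beaker clear to the right.

```bash
python3 -c "
from h import *
print(ray('wrist',(109,281),.075))"
python3 -m handwheel '[-0.02,-0.02,0.12,0,0,0,-0.3,0,0,0.12,0,0,0,-0.3,0,0,0.12,0,0,0,-0.3,0,0,0.12,0,0,0,-0.3,0,0,0,0,0,0,-0.3]' >/dev/null
python3 -c "
from h import *
goto(.5145,.0905,.022,83)"
```

```text
[ 0.47384363 -0.25209967  0.075     ]
t 3.08 pos [ 0.4572 -0.3432  0.027 ] yaw 82.2 shift [ 2.187 -0.012 -0.006] w 0.0555 F [-0.  -0.   0.2]
turn [ 0.08  0.12 -0.12]
```

```bash

python3 -m handwheel '[0.06,0,0,0.08,0.12,-0.12,-0.3,0.08,0,0.01,0,0,0,-0.3,0.08,0,0.01,0,0,0,-0.3,0.08,0,0,0,0,0,-0.3,0.08,0,0,0,0,0,-0.3,0.08,0,0,0,0,0,-0.3,0.08,0,0,0,0,0,-0.3,0.08,0,0,0,0,0,-0.3,0.08,0,0,0,0,0,-0.3,0.08,0,0,0,0,0,-0.3]' >/dev/null
python3 - <<'E'
from h import *
goto(.5145,.0905,.022,83)
im=imaging.read_camera("wrist"); cv2.imwrite("pics/w2.png",im[:,:,::-1])
m=(im.max(2)<50).astype(np.uint8); m[230:]=0; n,l,st,ce=cv2.connectedComponentsWithStats(m); k=1+st[1:,4].argmax(); print(st[k],ce[k],ray("wrist",ce[k][::-1],.075))
E
```

```text
t 4.33 pos [ 0.4788 -0.1808  0.0266] yaw 83.0 shift [1.368 0.011 0.017] w 0.0557 F [ 0.2 -2.6  0.2]
turn [ 0.05  0.04 -0.  ]
[ 253  169  169   61 4084] [348.99902057 207.96278159] [ 0.50502375 -0.13297279  0.075     ]
```

View pics/w2.png

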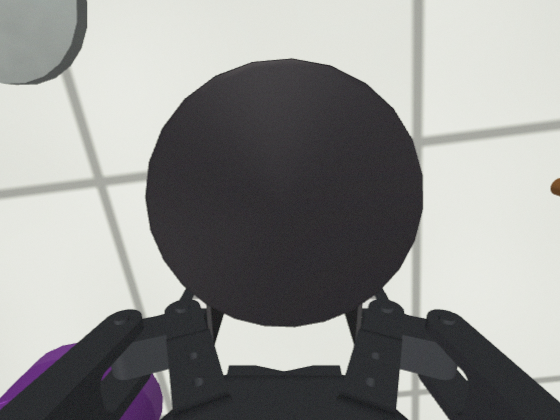

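The jar sits centred against both fingers, with its lid at (194,285). I'll continue the push.

```bash
python3 -c "
from h import *
print(ray('wrist',(194,285),.075))"
python3 -m handwheel '[0.08,0,0.01,0,0,0,-0.3,0.08,0,0.01,0,0,0,-0.3,0.08,0,0,0,0,0,-0.3,0.08,0,0,0,0,0,-0.3,0.08,0,0,0,0,0,-0.3,0.08,0,0,0,0,0,-0.3,0.08,0,0,0,0,0,-0.3,0.08,0,0,0,0,0,-0.3,0.08,0,0,0,0,0,-0.3,0.08,0,0,0,0,0,-0.3]' >/dev/null
python3 - <<'E'
from h import *
goto(.5145,.0905,.022,83)
E
```

```text
[ 0.48542714 -0.12593234  0.075     ]
t 5.62 pos [ 0.5007 -0.0121  0.0231] yaw 83.0 shift [0.517 0.006 0.002] w 0.0555 F [ 0.  -4.9  4.3]
turn [0.08 0.05 0.  ]
```

```bash

python3 -m handwheel '[0.08,0,0,0,0,0,-0.3,0.08,0,0,0,0,0,-0.3,0.08,0,0,0,0,0,-0.3,0.08,0,0,0,0,0,-0.3,0.07,0,0,0,0,0,-0.3,0.05,0,0,0,0,0,-0.3,0.02,0,0,0,0,0,-0.3]' >/dev/null
python3 - <<'E'
from h import *
goto(.5145,.0865,.022,83)
print(ray('wrist',(194,285),.075))
E
```

```text
t 6.5 pos [0.5118 0.0867 0.0221] yaw 83.1 shift [0.001 0.014 0.   ] w 0.055 F [-0.5 -4.9  4.7]
turn [0.06 0.05 0.01]
[0.51858737 0.14095114 0.075     ]
```

```bash

python3 -m handwheel '[-0.15,0,0,0,0,0,-0.3,-0.1,0,-0.15,0,0,0,-0.3,0,0,-0.2,0,0,1,-0.3,0,0,-0.2,0,0,1,-0.3,0,0,0,0,0,1,-0.3,0,0,0,0,0,1,-0.3,0,0,0,0,0,1,-0.3,0,0,0,0,0,1,-0.3,0,0,0,0,0,1,-0.3,0,0,0,0,0,1,-0.3,0,0,0,0,0,1,-0.3,0,0,0,0,0,1,-0.3,0,0,0,0,0,1,-0.3,0,0,0,0,0,0.8,-0.3,0,0,0,0,0,0,-0.3]' >/dev/null
python3 - <<'E'
from h import *
goto(.424,.1377,.13,1.7)
E
```

```text
t 8.38 pos [0.4988 0.0451 0.1275] yaw -1.0 shift [-0.382 -0.457 -0.004] w 0.0555 F [ 0.4 -0.9  0.1]
turn [-0.08  0.1  -0.39]
```

```bash

python3 -m handwheel '[-0.1,-0.11,0,-0.08,0.1,-0.39,-0.3,-0.1,-0.11,0,0,0,0,-0.3,-0.1,-0.12,0,0,0,0,-0.3,-0.08,-0.12,0,0,0,0,-0.3,0,0,0,0,0,0,-0.3]' >/dev/null
python3 - <<'E'
from h import *
goto(.424,.1377,.022,1.7)
im=imaging.read_camera("wrist"); cv2.imwrite("pics/w3.png",im[:,:,::-1])
E
```

```text
t 9.0 pos [0.4177 0.1388 0.1265] yaw 2.3 shift [0.033 0.008 0.522] w 0.0554 F [0.5 0.9 0.1]
turn [-0.02  0.02  0.08]
```

View pics/w3.png

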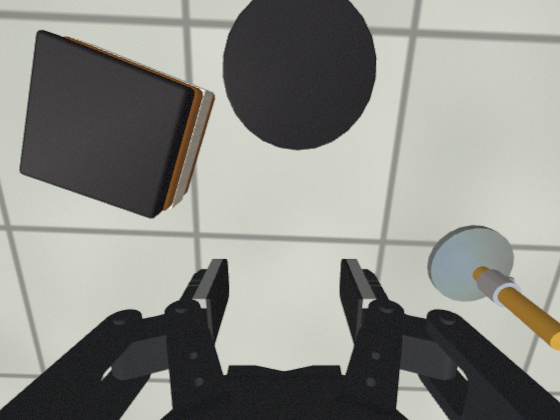

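```bash

python3 - <<'E'
from h import *
print("jar",ray("wrist",(70,300),.075)); print("sq corners",[ray("wrist",p,.075).round(4) for p in[(31,38),(90,196),(216,153),(174,20)]])
E
```

```text
jar [0.51948753 0.13303208 0.075     ]
sq corners [array([0.5337, 0.2791, 0.075 ]), array([0.5065, 0.1931, 0.075 ]), array([0.4277, 0.225 , 0.075 ]), array([0.4525, 0.3065, 0.075 ])]
```

```bash

python3 -m handwheel '[0,0.01,0.13,0,0,0.08,-0.3,0,0,0.13,0,0,0,-0.3,0,0,0.13,0,0,0,-0.3,0,0,0.12,0,0,0,-0.3,0,0,0,0,0,0,-0.3]' >/dev/null
python3 -c "
from h import *
goto(.4985,.1395,.022,1.7)"
```

```text
t 9.68 pos [0.4235 0.1335 0.022 ] yaw 1.8 shift [ 0.376 -0.019  0.001] w 0.0553 F [-0.3  0.2  0.9]
turn [-0.02 -0.03  0.01]
```

```bash

python3 -m handwheel '[0.06,0,0,0,0,0,-0.3,0.06,0,0,0,0,0,-0.3,0.06,-0.004,0,0,0,0,-0.3,0.06,-0.005,0,0,0,0,-0.3,0.06,-0.005,0,0,0,0,-0.3,0.06,-0.005,0,0,0,0,-0.3,0,0,0,0,0,0,-0.3]' >/dev/null
python3 - <<'E'
from h import *
goto(.6125,.1434,.022,1.7)
im=imaging.read_camera("wrist"); cv2.imwrite("pics/w4.png",im[:,:,::-1])
E
```

```text
t 10.55 pos [0.5028 0.1395 0.0249] yaw 1.8 shift [ 0.549 -0.003  0.018] w 0.0556 F [ 0.6  0.3 -0.3]
turn [-0.02 -0.06  0.01]
```

View pics/w4.png

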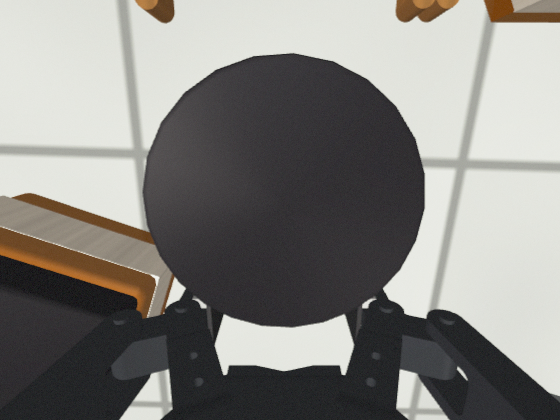

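```bash

python3 -m handwheel '[0.06,0,0.01,0,0,0,-0.3,0.06,0,0,0,0,0,-0.3,0.06,0,0,0,0,0,-0.3,0.06,0,0,0,0,0,-0.3,0.06,0,0,0,0,0,-0.3,0.06,0,0,0,0,0,-0.3,0.06,0,0,0,0,0,-0.3,0.06,0,0,0,0,0,-0.3,0.03,0,0,0,0,0,-0.3,0,0,0,0,0,0,-0.3]' >/dev/null
python3 - <<'E'
from h import *
goto(.6125,.1434,.022,1.7)
im=imaging.read_camera("wrist"); cv2.imwrite("pics/w5.png",im[:,:,::-1]);print(ray('wrist',(192,285),.075))
E
```

```text
t 11.85 pos [0.6084 0.1428 0.0227] yaw 1.8 shift [ 0.021 -0.002  0.003] w 0.0554 F [-0.8  0.2  1.5]
turn [-0.02 -0.01  0.01]
[0.66291746 0.14423784 0.075     ]
```

```bash

python3 -m handwheel '[0.02,0,0,0,0,0,-0.3,0.015,0,0,0,0,0,-0.3,0,0,0,0,0,0,-0.3]' 
python3 - <<'E'
from h import *
im=imaging.read_camera("top"); cv2.imwrite("pics/top1.png",im[:,:,::-1])
E
```

```text
t: 12.28
tool_pos: [0.6147, 0.1431, 0.0227]
eef_rot: [[1.0, 0.031, -0.0], [0.031, -1.0, 0.003], [0.0, -0.003, -1.0]]
ft_force: [-2.4, -0.3, 0.4]
grip_width: 0.0558
```

```bash

python3 -m handwheel '[-0.15,0,0,0,0,0,-0.3,-0.15,0,0,0,0,0,-0.3,-0.1,0,-0.2,0,0,0,-0.3,-0.1,0,-0.3,0,0,0,-0.3,0,0,0,0,0,0,-0.3]' >/dev/null
python3 - <<'E'
from h import *
goto(.478,.33,.13,-107)
im=imaging.read_camera("wrist"); c=imaging.calibration("wrist");cv2.imwrite("pics/w6.png",im[:,:,::-1])
m=(im.max(2)<55).astype(np.uint8); m[230:]=0; n,l,st,ce=cv2.connectedComponentsWithStats(m)
for k in range(1,n):
    if st[k,4]>800: print(st[k],ce[k],ray("wrist",ce[k][::-1],.075,c))
E
```

```text
t 12.95 pos [0.5149 0.1395 0.1253] yaw 1.8 shift [-0.155 -0.958 -0.022] w 0.0553 F [ 0.5 -0.1  0.4]
turn [-0.09 -0.03 15.82]
[ 207    0  155   70 7832] [283.95160878  28.34244127] [0.63562522 0.14316186 0.075     ]
[ 420    0  140   63 7744] [493.83600207  28.89992252] [0.63874523 0.02900158 0.075     ]
[  66  197  120   33 1382] [120.43342981 215.21345876] [0.52550904 0.24561844 0.075     ]
```

View pics/w6.png

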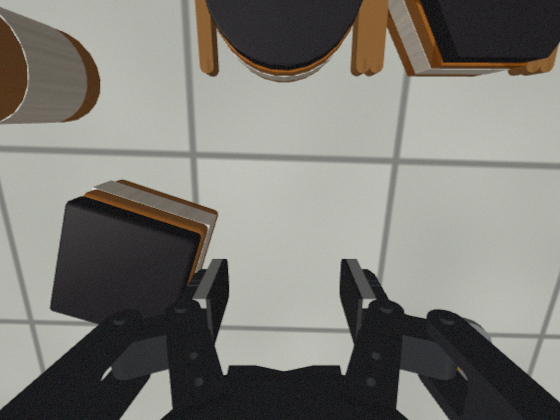

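```bash
python3 - <<'E'
from h import *
print("round lid front",ray("wrist",(70,284),.075),"base front",ray("wrist",(81,284),0),"wall end",ray("wrist",(75,209),.01), ray("wrist",(76,368),.01))
E
python3 -m handwheel '[0,0,0,0,0,-1,0,0,0,0,0,0,-1,0,0,0,0,0,0,-1,0,0,0,0,0,0,-1,0,0,0,0,0,0,-1,0,0,0,0,0,0,-1,0,0,0,0,0,0,-1,0,0,0,0,0,0,-1,0,0,0,0,0,0,-1,0,0,0,0,0,0,-0.9,0,0,0,0,0,0,0,0]' >/dev/null
python3 -c "
from h import *
goto(.503,.325,.13,72.5)"
```

```text
round lid front [0.61481696 0.14250689 0.075     ] base front [0.61625858 0.14265328 0.        ] wall end [0.61781678 0.1996601  0.01      ] [0.62072507 0.07896069 0.01      ]
t 14.38 pos [0.5151 0.1378 0.1073] yaw 71.9 shift [ 0.87  -0.349 -0.112] w 0.0422 F [-0.2 -0.4 -0.1]
turn [-0.06  0.01 -0.09]
```

```bash

python3 -m handwheel '[0.17,-0.07,-0.03,0,0,-0.09,0,0.17,-0.07,-0.03,0,0,0,0,0.17,-0.07,-0.03,0,0,0,0,0.17,-0.07,-0.02,0,0,0,0,0.16,-0.07,0,0,0,0,0,0,0,0,0,0,0,0]' >/dev/null
python3 - <<'E'
from h import *
goto(.503,.325,.022,72.5)
im=imaging.read_camera("wrist"); cv2.imwrite("pics/w7.png",im[:,:,::-1])
im=imaging.read_camera("top"); cv2.imwrite("pics/top2.png",im[:,:,::-1])
a=im[60:320,100:500,::-1]; cv2.imwrite("pics/v2.png",cv2.resize(a,(800,520),interpolation=cv2.INTER_CUBIC))
E
```

```text
t 15.12 pos [0.501  0.3238 0.1243] yaw 71.5 shift [0.011 0.013 0.511] w 0.0427 F [ 0.4 -0.5  0.6]
turn [-0.09  0.04 -0.15]
```

View pics/v2.png

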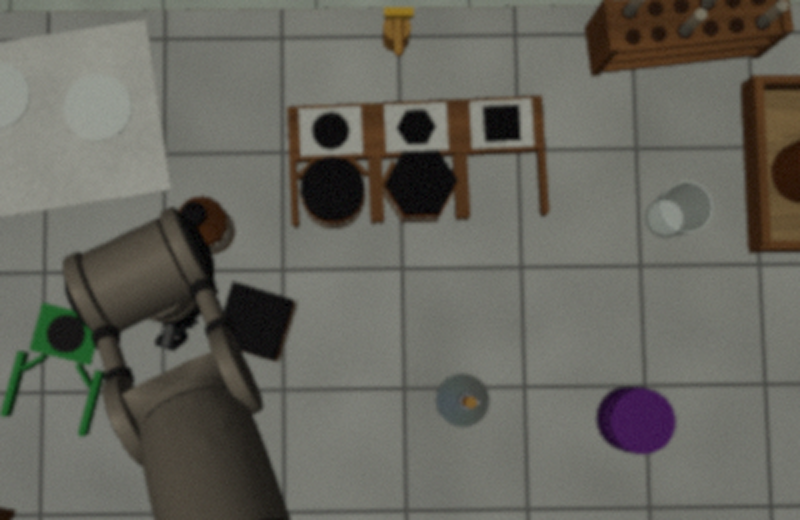

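The round jar is in its stall behind the disc plaque and everything else is unmoved. The square jar is still at about (321,256) in the crop. Now I'll descend behind it and push.

```bash

python3 -m handwheel '[0,0,0.13,0,0,-0.15,0,0,0,0.13,0,0,0,0,0,0,0.13,0,0,0,0,0,0,0.11,0,0,0,0,0,0,0,0,0,0,0]' >/dev/null
python3 - <<'E'
from h import *
goto(.503,.325,.022,72.5)
E
```

```text
t 15.85 pos [0.5021 0.3148 0.0209] yaw 71.8 shift [ 0.05  -0.012 -0.006] w 0.0428 F [-0.2  0.4  1. ]
turn [-0.09  0.06 -0.11]
```

```bash

python3 -m handwheel '[-0.05,0,0,-0.09,0.06,-0.11,0,-0.07,0,0,0,0,0,0,-0.08,0,0,0,0,-0.3,0,-0.08,0,0,0,0,-0.3,0,-0.08,0,0,0,0,-0.3,0,-0.08,0,0,0,0,-0.3,0,-0.08,0,0,0,0,-0.3,0,-0.08,0,0,0,0,-0.3,0,0,0,0,0,0,0,0]' >/dev/null
python3 - <<'E'
from h import *
goto(.532,-.047,.022,91.7)
im=imaging.read_camera("top"); cv2.imwrite("pics/top3.png",im[:,:,::-1])
im=imaging.read_camera("scene"); cv2.imwrite("pics/s3.png",im[:,:,::-1])
E
python3 -c "
import cv2,numpy as np
a=cv2.imread('pics/top3.png')[120:270,180:400]; b=cv2.imread('pics/s3.png')[140:290,230:450]
cv2.imwrite('pics/v3.png',np.vstack([cv2.resize(x,None,fx=2,fy=2) for x in(a,b)]))"
```

```text
t 16.98 pos [0.4775 0.1905 0.0285] yaw 84.6 shift [-1.157  0.383  0.03 ] w 0.0423 F [-0.7 -0.3 -0.1]
turn [ 0.09 -0.04 -1.03]
```

View pics/v3.png

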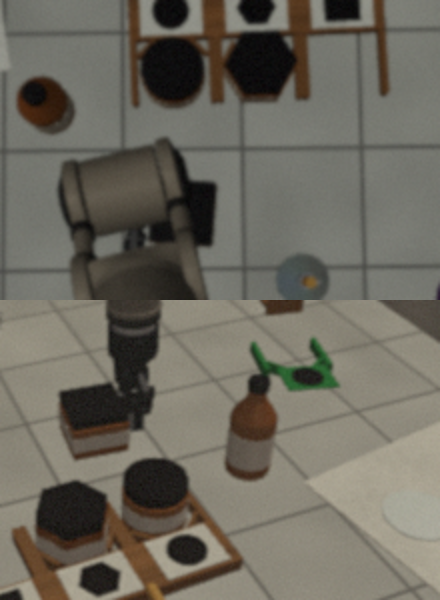

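```bash

python3 - <<'E'
from h import *
a,b=ray("top",(210.5,288),.075),ray("top",(242.5,286.5),.075); print(a,b,(a+b)/2)
E
python3 -m handwheel '[-0.08,0,0.01,0,0,-0.4,0,-0.08,0,0.01,0,0,-0.4,0,-0.08,0,0.01,0,0,-0.4,0,-0.08,0,0,0,0,-0.4,0,-0.08,0,0,0,0,-0.3,0,-0.08,0,0,0,0,-0.3,0,-0.08,0,0,0,0,-0.3,0,0,0,0,0,0,0,0]' >/dev/null
python3 - <<'E'
from h import *
goto(.532,-.047,.022,91.7)
im=imaging.read_camera("top"); cv2.imwrite("pics/top4.png",im[:,:,::-1])
im=imaging.read_camera("scene"); cv2.imwrite("pics/s4.png",im[:,:,::-1])
E
```

```text
[0.50301915 0.08562532 0.075     ] [0.41561632 0.09101273 0.075     ] [0.45931774 0.08831902 0.075     ]
t 18.07 pos [0.4853 0.0832 0.0235] yaw 102.2 shift [-0.686  0.09   0.005] w 0.0423 F [ 0.1 -0.2  1. ]
turn [ 0.13 -0.06  1.53]
```

```bash

python3 -m handwheel '[-0.08,0,0,0,0,0,0,-0.08,0,0,0,0,0,0,-0.08,0,0,0,0,0.2,0,-0.08,0,0,0,0,0.3,0,-0.08,0,0,0,0,0.4,0,0,0,0,0,0,0,0]' >/dev/null
python3 - <<'E'
from h import *
goto(.532,-.047,.022,91.7)
im=imaging.read_camera("top"); cv2.imwrite("pics/top4.png",im[:,:,::-1])
im=imaging.read_camera("scene"); cv2.imwrite("pics/s4.png",im[:,:,::-1])
E
python3 -c "
import cv2,numpy as np
a=cv2.imread('pics/top4.png')[120:270,200:420]; b=cv2.imread('pics/s4.png')[140:290,130:350]
cv2.imwrite('pics/v4.png',np.vstack([cv2.resize(x,None,fx=2,fy=2) for x in(a,b)]))"
```

```text
t 18.93 pos [0.502  0.0006 0.0231] yaw 95.6 shift [-0.252  0.126  0.006] w 0.0427 F [-0.  -0.  -0.7]
turn [ 0.13 -0.07  0.56]
```

View pics/v4.png

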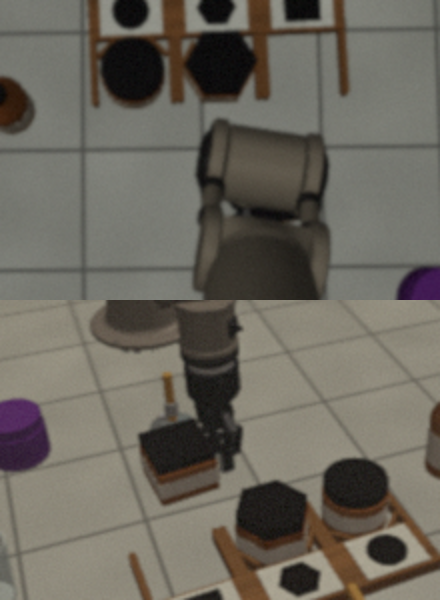

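```bash

python3 - <<'E'
from h import *
im=cv2.imread("pics/s4.png"); m=(im.max(2)<42).astype(np.uint8); m[:190]=0; m[:,:195]=0; m[240:]=0; m[:,234:]=0
n,l,st,ce=cv2.connectedComponentsWithStats(m); k=1+st[1:,4].argmax(); print(st[k])
P=[ray("scene",(r,c),.075)[:2] for r,c in[(207.5,200),(227.5,211.5),(218,238.5)]]; print(np.round(P,4), (P[0]+P[2])/2)
E
```

```text
[200 190  34  37 694]
[[ 0.4593 -0.1042]
 [ 0.5593 -0.0951]
 [ 0.5477 -0.015 ]] [ 0.50345479 -0.05960777]
```

```bash

python3 -m handwheel '[-0.06,0,0,0,0,0.28,0,-0.06,0,0,0,0,0.28,0,-0.05,0,0,0,0,0,0,-0.04,0,0,0,0,0,0,-0.02,0,0,0,0,0,0,0,0,0,0,0,0,0]' >/dev/null
python3 - <<'E'
from h import *
goto(.51,-.048,.022,91.7)
E
```

```text
t 19.77 pos [ 0.5039 -0.0463  0.0227] yaw 91.7 shift [-0.01   0.03   0.004] w 0.0427 F [0.9 0.6 0.2]
turn [ 0.12 -0.08 -0.01]
```

```bash

python3 -m handwheel '[0.1,0,0,0,0,0,0,0.1,0,-0.15,0,0,0,0,0,0,-0.2,0,0,1,0,0,0,-0.2,0,0,1,0,0,0,0,0,0,1,0,0,0,0,0,0,1,0,0,0,0,0,0,1,0,0,0,0,0,0,1,0,0,0,0,0,0,1,0,0,0,0,0,0,1,0,0,0,0,0,0,1,0,0,0,0,0,0,1,0,0,0,0,0,0,1,0,0,0,0,0,0,1,0,0,0,0,0,0,0.8,0,0,0,0,0,0,0,0]' >/dev/null
python3 - <<'E'
from h import *
goto(.428,-.111,.13,1.7)
E
```

```text
t 21.77 pos [ 0.5001 -0.007   0.1358] yaw 1.1 shift [-0.371  0.513  0.022] w 0.0432 F [ 0.4 -0.2  0.1]
turn [-0.03 -0.11 -0.09]
```

```bash

python3 -m handwheel '[-0.09,0.13,0,0,-0.1,-0.09,0,-0.09,0.13,0,0,0,0,0,-0.09,0.13,0,0,0,0,0,-0.09,0.11,0,0,0,0,0,0,0,0,0,0,0,0]' >/dev/null
python3 - <<'E'
from h import *
goto(.428,-.111,.022,1.7)
im=imaging.read_camera("wrist"); cv2.imwrite("pics/w8.png",im[:,:,::-1])
E
```

```text
t 22.4 pos [ 0.4297 -0.1118  0.135 ] yaw 2.6 shift [-0.009 -0.003  0.565] w 0.0424 F [ 0.1  0.5 -0.1]
turn [-0.02 -0.02  0.13]
```

View pics/w8.png

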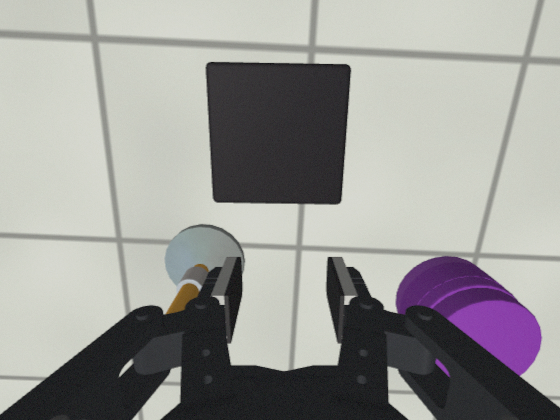

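```bash

python3 - <<'E'
from h import *
print("jar",ray("wrist",(134,279),.075),"near edge",ray("wrist",(204,278),.075),"corners",[ray("wrist",p,.075).round(3) for p in[(64,207),(65,350),(204,341),(202,214)]],"foot c",ray("wrist",(262,204),.005),"foot right",ray("wrist",(262,244),.004),"tube collar",ray("wrist",(268,204),.03))
E
```

```text
jar [ 0.4948688  -0.10498027  0.075     ] near edge [ 0.44865626 -0.10616425  0.075     ] corners [array([ 0.533, -0.06 ,  0.075]), array([ 0.537, -0.146,  0.075]), array([ 0.451, -0.149,  0.075]), array([ 0.448, -0.063,  0.075])] foot c [ 0.36682897 -0.03625737  0.005     ] foot right [ 0.36809228 -0.07486829  0.004     ] tube collar [ 0.37378223 -0.04261492  0.03      ]
```

```bash

python3 -m handwheel '[-0.05,-0.015,0.14,0,0,0.13,0,0,0,0.14,0,0,0,0,0,0,0.14,0,0,0,0,0,0,0.14,0,0,0,0,0,0,0,0,0,0,0]' >/dev/null
python3 - <<'E'
from h import *
goto(.52,-.111,.022,1.7)
E
```

```text
t 23.07 pos [ 0.4247 -0.1058  0.0211] yaw 2.2 shift [ 0.475  0.044 -0.001] w 0.0428 F [0.4 0.4 0.1]
turn [-0.01 -0.06  0.07]
```

```bash

python3 -m handwheel '[0.05,0,0,0,0,0.07,0,0.05,0.008,0,0,0,0,0,0.05,0.009,0,0,0,0,0,0.06,0.01,0,0,0,0,0,0.06,0.01,0,0,0,0,0,0.06,0.007,0,0,0,0,0,0.06,0,0,0,0,0,0,0,0,0,0,0,0,0]' >/dev/null
python3 - <<'E'
from h import *
goto(.61,-.105,.022,1.7)
im=imaging.read_camera("wrist"); cv2.imwrite("pics/w9.png",im[:,:,::-1])
E
```

```text
t 24.07 pos [ 0.5113 -0.1126  0.0249] yaw 1.8 shift [ 0.494 -0.022  0.021] w 0.0428 F [-0.2  0.4 -0.5]
turn [ 0.01 -0.11  0.02]
```

View pics/w9.png

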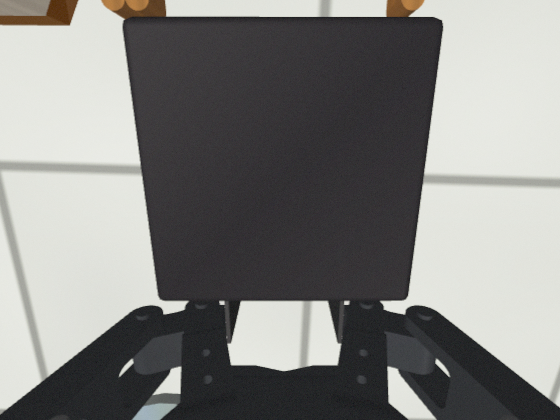

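```bash

python3 - <<'E'
from h import *
print("walls",ray("wrist",(10,165),.01),ray("wrist",(10,388),.01)); print("jar front corners",ray("wrist",(19,126),.075),ray("wrist",(19,441),.075)," back",ray("wrist",(299,158),.075),ray("wrist",(299,409),.075))
E
```

```text
walls [ 0.63028866 -0.05557156  0.01      ] [ 0.63345714 -0.15489555  0.01      ]
jar front corners [ 0.60987362 -0.06717368  0.075     ] [ 0.61253382 -0.15069233  0.075     ]  back [ 0.52514023 -0.06839775  0.075     ] [ 0.52771808 -0.15471563  0.075     ]
```

```bash

python3 -m handwheel '[0.05,-0.007,0.01,0,0,0,0,0.05,-0.007,0.01,0,0,0,0,0.05,-0.006,0,0,0,0,0,0.05,-0.002,0,0,0,0,0,0.05,0,0,0,0,0,0,0.05,0,0,0,0,0,0,0.05,0,0,0,0,0,0,0.05,0,0,0,0,0,0,0.05,0,0,0,0,0,0,0,0,0,0,0,0,0]' >/dev/null
python3 - <<'E'
from h import *
goto(.618,-.105,.022,1.7)
im=imaging.read_camera("wrist"); cv2.imwrite("pics/w10.png",im[:,:,::-1])
E
```

```text
t 25.38 pos [ 0.6062 -0.1044  0.0211] yaw 1.8 shift [ 0.059  0.005 -0.004] w 0.0428 F [ 0.3 -0.1  0.4]
turn [ 0.01 -0.09  0.02]
```

```bash

python3 -m handwheel '[0.025,0,0,0,0,0,0,0.02,0,0,0,0,0,0,0.015,0,0,0,0,0,0,0,0,0,0,0,0,0]'
python3 -m handwheel '[-0.1,0,0,0,0,0,0,-0.15,0,0,0,0,0,0,-0.1,0,-0.2,0,0,0,0,-0.1,0,-0.3,0,0,0,0,0,0,0,0,0,0,0]' >/dev/null
python3 - <<'E'
from h import *
goto(.5,-.1,.13,1.7)
im=imaging.read_camera("wrist"); cv2.imwrite("pics/w11.png",im[:,:,::-1])
c=imaging.calibration("wrist"); print(proj("wrist",(.675,-.103,.075)), proj("wrist",(.63,-.103,.0)),proj("wrist",(.629,-.046,.02)))
m=(im.max(2)<50).astype(np.uint8); m[200:]=0; n,l,st,ce=cv2.connectedComponentsWithStats(m)
for k in range(1,n):
    if st[k,4]>800: print(st[k],ce[k]); r=st[k,1]+st[k,3]; cc=st[k,0]+st[k,2]/2; print("lid front edge",ray("wrist",(r,cc),.075,c),"L/R",ray("wrist",(r-10,st[k,0]),.075,c)[1],ray("wrist",(r-10,st[k,0]+st[k,2]),.075,c)[1])
E
```

```text
t: 25.92
tool_pos: [0.6176, -0.1039, 0.0211]
eef_rot: [[0.999, 0.031, 0.009], [0.031, -1.0, 0.0], [0.009, 0.0, -1.0]]
ft_force: [0.3, 0.4, 0.5]
grip_width: 0.0423
t 26.55 pos [ 0.526  -0.1072  0.1232] yaw 1.8 shift [-0.128 -0.04  -0.036] w 0.0426 F [0.3 0.  0.3]
turn [ 0.01 -0.12  0.01]
[np.float64(-33.85961245149588), np.float64(285.79492569352976)] [np.float64(78.05194280313518), np.float64(283.2547777714281)] [np.float64(73.63715571523034), np.float64(204.47505849508676)]
[   0    0  153   69 5886] [80.38566089 23.95701665]
lid front edge [0.62289306 0.01229492 0.075     ] L/R 0.05378604161018331 -0.03087002757404715
[  206     0   161    67 10445] [286.25677358  32.52618478]
lid front edge [ 0.62755523 -0.10494326  0.075     ] L/R -0.06025776123485608 -0.14931519272096475
```

```bash

python3 -m handwheel '[-0.2,0,-0.1,0,0,0,0,-0.2,0,-0.1,0,0,0,0,-0.2,0,-0.1,0,0,0,0,0,0,0,0,0,0,0]' >/dev/null
python3 - <<'E'
from h import *
goto(.5,-.1,.13,1.7)
im=imaging.read_camera("top")[:,:,::-1]; cv2.imwrite("pics/top5.png",im)
dark=(im.max(2)<50).astype(np.uint8); n,l,st,ce=cv2.connectedComponentsWithStats(dark)
x=np.array([.99955,.0301]); y=np.array([-.0301,.99955])
for nm,rc,h in[("round",(155,266),(.66752,.14505)),("hex",(152,310),(.67126,.02111)),("square",(147,354),(.67499,-.10283))]:
    k=l[rc]; c=max(cv2.findContours((l==k).astype(np.uint8),0,1)[0],key=len)[:,0]
    P=np.array([ray("top",(p[1],p[0]),.075)[:2]-h for p in c]); u=np.c_[P@x,P@y]; print(nm,st[k],"min",u.min(0).round(4),"max",u.max(0).round(4),"mid",((u.min(0)+u.max(0))/2).round(4))
w=[cv2.resize(im[100:190,230:390],(800,450),interpolation=cv2.INTER_CUBIC)]; cv2.imwrite("pics/v5.png",w[0])
E
```

```text
t 27.1 pos [ 0.4017 -0.1101  0.1765] yaw 1.8 shift [ 0.491 -0.034  0.236] w 0.0428 F [ 0.7  0.  -0.1]
turn [-0.02 -0.05  0.02]
round [250 139  32  33 827] min [-0.0546 -0.0425] max [0.036  0.0431] mid [-0.0093  0.0003]
hex [292 136  37  33 874] min [-0.0504 -0.0487] max [0.0394 0.0513] mid [-0.0055  0.0013]
square [ 338  133   34   34 1054] min [-0.0522 -0.044 ] max [0.0404 0.0467] mid [-0.0059  0.0013]
```

Square measures the same as the home hex jar (−5.9 vs −5.5 mm, the same camera bias). Round is about 4 mm short, so I'll nudge it ~5 mm.

```bash

python3 -m handwheel '[0.12,-0.2,0,0,0,0,-0.3,0.12,-0.2,0,0,0,0,-0.3,0.12,-0.2,0,0,0,0,-0.3,0.12,-0.2,0,0,0,0,-0.3,0.12,-0.2,0,0,0,0,-0.3,0.12,-0.2,0,0,0,0,-0.3,0,0,0,0,0,0,-0.3]' >/dev/null
python3 - <<'E'
from h import *
goto(.575,.1422,.022,1.7)
E
```

```text
t 28.02 pos [0.5503 0.1439 0.1666] yaw 1.7 shift [0.123 0.015 0.723] w 0.0557 F [ 0.2 -1.2 -0.3]
turn [-0.03 -0.    0.01]
```

```bash

python3 -m handwheel '[0.07,0.012,0.14,0,0,0,-0.3,0,0,0.14,0,0,0,-0.3,0,0,0.14,0,0,0,-0.3,0,0,0.14,0,0,0,-0.3,0,0,0.14,0,0,0,-0.3,0,0,0,0,0,0,-0.3]' >/dev/null
python3 - <<'E'
from h import *
goto(.6205,.1435,.022,1.7)
E
```

```text
t 28.77 pos [0.5646 0.1415 0.0137] yaw 1.8 shift [ 0.279 -0.002 -0.044] w 0.0554 F [-0.8 -0.8  0.2]
turn [-0.01  0.07  0.01]
```

```bash

python3 -m handwheel '[0.05,0,-0.045,0,0,0,-0.3,0.06,0,0,0,0,0,-0.3,0.06,0,0,0,0,0,-0.3,0.05,0,0,0,0,0,-0.3,0.03,0,0,0,0,0,-0.3,0,0,0,0,0,0,-0.3]' >/dev/null
python3 - <<'E'
from h import *
goto(.6205,.1435,.022,1.7)
E
```

```text
t 29.52 pos [0.6221 0.1428 0.0299] yaw 1.7 shift [-0.008 -0.004  0.04 ] w 0.0558 F [ 0.1 -0.3  0.1]
turn [-0.02 -0.01  0.  ]
```

```bash

python3 -m handwheel '[-0.1,0,0,0,0,0,-0.3,-0.15,0,0,0,0,0,-0.3,-0.1,0,-0.2,0,0,0,-0.3,-0.15,0,-0.3,0,0,0,-0.3,-0.2,0,-0.1,0,0,0,-0.3,-0.2,0,0,0,0,0,-0.3,0,0,0,0,0,0,-0.3]' >/dev/null
python3 - <<'E'
from h import *
goto(.5,-.1,.13,1.7)
im0=cv2.imread("pics/top0.png"); im=imaging.read_camera("top")[:,:,::-1].copy(); cv2.imwrite("pics/top6.png",im)
dark=(im.max(2)<50).astype(np.uint8); n,l,st,ce=cv2.connectedComponentsWithStats(dark)
x=np.array([.99955,.0301]); y=np.array([-.0301,.99955])
for nm,rc,h in[("round",(155,266),(.66752,.14505)),("hex",(152,310),(.67126,.02111)),("square",(147,354),(.67499,-.10283))]:
    k=l[rc]; c=max(cv2.findContours((l==k).astype(np.uint8),0,1)[0],key=len)[:,0]
    P=np.array([ray("top",(p[1],p[0]),.075)[:2]-h for p in c]); u=np.c_[P@x,P@y]; print(nm,"mid",((u.min(0)+u.max(0))/2).round(4))
for nm,(r,c) in dict(hex=(152,310),burner=(260,331),beaker=(164,440),bottle=(172,203)).items():
    a=[cv2.cvtColor(i,6)[r-25:r+25,c-25:c+25].astype(np.float32) for i in(im0,im)]; print(nm,"px shift",np.round(cv2.phaseCorrelate(*a),2).tolist() if False else cv2.phaseCorrelate(a[0],a[1]))
E
```

```text
t 30.4 pos [0.4393 0.1369 0.1508] yaw 1.7 shift [0.267 1.194 0.102] w 0.0554 F [0.2 0.  0.5]
turn [-0.02 -0.06  0.  ]
round mid [-0.0012 -0.    ]
hex mid [-0.0055  0.0013]
square mid [-0.0056  0.0015]
hex px shift ((-0.11243995909971716, -0.021074554289576497), 0.988083346939087)
burner px shift ((-0.05314121426961549, -0.025650829535983632), 0.8674958518981933)
beaker px shift ((-0.0900710228106334, -0.08135948250216174), 0.962788264465332)
bottle px shift ((-0.1049034401246729, -0.01952410818159933), 1.035986280822754)
```

```bash
python3 -c "
from workcell import close_job; print(close_job())"
```

```text
the job is handed in; nothing more can be done
None
```

I pushed both jars along the bench into their own stalls with the partly open fingers and handed the job in at about 30 s of the 72 s allowed. The round jar is in the stall with the disc plaque, the square jar in the one with the square plaque. No verdict came back, so success is judged only from my last measurements.

**Final top-camera check:**

| Jar | Depth from home point | Sideways | Limits |
|---|---|---|---|
| Round | −1 mm | 0 mm | 10 / 12 mm |
| Square | −6 mm | +1.5 mm | 10 / 12 mm |
| Six-sided (untouched, already home) | −5.5 mm | +1 mm | for comparison |

- **Depth reading:** the six-sided jar reads −5.5 mm although it is home, so the camera seems to read about 5 mm short. The square jar is then almost exactly home and the round one about 4 mm deep, within limits either way. The wrist camera put the square jar at about −3 mm before the last check.
- **Extra nudge:** the round jar first read about 4 mm short of the six-sided jar, so I went back and pushed it in further.
- **Other objects:** the six-sided jar, burner, beaker and bottle showed no shift above 0.15 pixel between the first and last top pictures. The arm ended clear of everything, with wrist forces near zero.
- **Checks that failed:** my last enlarged picture was refused because the 12-picture limit was reached, so the final state was checked by measurement only. Neither jar gave a clear force rise against its ledge, so "fully home" rests on the measured positions.

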